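Set the gate gap of a dry-feed belt feeder to a gauge, and cover the hopper

ROBOT

A 6-joint arm with a two-finger parallel gripper is mounted at the origin on the work surface. World frame = base frame: x ahead of the robot, y to its left, z up, the work surface at z = 0. Lengths are in m, angles in rad, forces in N, time in s.
With the tool pointing down it reaches from about 0.275 to 0.825 m from the base axis. Payload 4.9 kg.
Tool frame: the origin (TCP) lies midway between the tips of the shut fingers; the grasp point (between the pads) lies env.pinch_z behind it (env.pinch_z is the distance from the TCP to the grasp point, in m); x points along the fingers, y is the direction in which the jaws open and shut, and the axes are right-handed (so a half turn about x gives the same grasp; the last joint's range is limited). The gripper opens to 85 mm and grips with 20 to 120 N. Pads are 22 mm wide; open, the fingers measure 114 mm over their backs; the gripper's body (76 mm by 85 mm) begins 54 mm behind the grasp point. The pads swing forward as they close: fully open they stand 13 mm farther back than shut.
Start: joints at [1.186, 0.326, -0.193, 1.052, 0, 1.437], TCP at [0.136, 0.533, 0.231] pointing down, gripper open.
Joint ranges: [-2.65, 2.65], [-0.97, 1.79], [-1.3, 1.35], [-1.93, 2.1], [-1.47, 1.37], [-3.14, 3.14]. Speed limits (rad/s): [2.57, 2.57, 3.14, 3.14, 3.14, 3.14].

INTERFACE

Orientations are given as a unit quaternion [x, y, z, w].
In Python, from station import monitor, viewer, close_job, env gives the robot as it stands.
- The arm moves only by the tool jog_arm, never from a script. Its arguments are lists of equal length, an entry for each row: "slide": the shift along the tool's x, y, z in m, a list of three; "turn": the turn, a rotation vector about the tool's x, y, z in degrees, a list of three. In form: {"slide": [[tx, ty, tz], ...], "turn": [[wx, wy, wz], ...]}. A call has 1 to 8 rows; each row shifts and turns the commanded pose from where the row before left it, along the tool's axes as they then stand; what a row does not reach is not made up. A row lasts 1/10 s, in which the tool goes at most 50 mm and 8.59 degrees, less where a joint would pass 70% of its speed; a pose out of reach is approached as far as the arm can. A call with a gripper value outside its range is refused whole. "claw" is the closure in counts, from 0 (fully open) to 255 (shut), set as the call begins (left out, the last holds). The fingers move at their own pace and stop on an object; "newtons" is the grip in N (left out, the last holds). Time passes only in rows, so rows that do not move let the fingers close. It gives the time, the measured TCP pose, the force and the opening at its end, in the units of the state.
- monitor.state(): the state, without advancing time (a new reading comes with each control period).
- viewer.read_camera(name): name is "side" or "top"; returns (picture, depth): 420x560x3 uint8, blue, green, red; 420x560 float32, m along the optical axis (not along the pixel's ray), 0 where there is no reading.
- viewer.camera_info(name): a dict with "fx", "fy", "cx", "cy" (pixels), "D" ([k1, k2, p1, p2, k3] as OpenCV has them; the pictures are not rectified), "R" (3x3) and "t" (3): a world point X has camera coordinates R X + t. Camera axes: x right, y down, z forward; pixel columns grow to the right and rows downward; lengths in m; the calibration is good to about 2 mm. A picture is of the moment at which its call begins. camera_info takes no time and is no camera call.
- close_job(): hands the job in, once; it reports no verdict.
The state is a dict: "t": time; "joints": joint angles; "dq": joint speeds; "effort": joint torques, N m; "position": TCP position; "ee_rot": TCP orientation; "contact_force": force on the tool from outside, world axes, zero at the start; "ft_torque": the same for the moment, N m; "grip_width": finger opening in m.
Only numpy, scipy, OpenCV 4.12 (cv2) and the standard library are available. Lean on these libraries where they do the work, as an engineer would, in place of code of your own. Each camera call takes 0.05 s, during which the arm holds its last target.

TASK

Set the layer gate of the dry-feed belt feeder: its gap gauge already lies on the belt under the gate, so turn the bar knob on top of the gate screw clockwise until the gate's rubber lip just bears on the blade, so that it drags lightly without being clamped hard, and let go of the knob. Then draw the gauge out, without altering the setting, and lay it flat inside the shallow white tray. Set the round cover on the hopper as well, so that it sits fully down and level, and leave the other things on the bench where they are.

Things in the scene. Friction and masses are not known exactly. Their poses are not given: they have to be found in the camera images.
- feeder: Fixed bench machine, 430 x 130 mm: white belt 84 mm wide, not moving, its top at z 90 mm from y -200 to +200 mm. Origin on the bench under the gate, mid-belt. y runs along the belt from gate to hopper, x across (motor on -x), z up. The gate bridge (posts at x +-49 mm, crosshead up to z 225 mm) stands within 14 mm of y = 0.
- screw_knob (a point): Centre of the black bar knob on the gate screw, above the gate: bar 52 mm long (its x axis), 14 mm wide (y), 26 mm high, about 0.28 m above the bench, on a hub 26 mm across; the crosshead is 45 mm below. Grip from above across the 14 mm. Turned clockwise seen from above it goes down with the gate, 8 mm per full turn (1.27 mm per rad).
- gate_screw (a joint): Gate screw angle, rad, growing clockwise seen from above, which lowers the gate. At 0 the free lip's edge is 12 mm above the belt; each rad takes off 1.273 mm; end stop at 7.9. So the lip first touches the 6 mm blade at 4.71. Friction (0.05 N m) holds it where it is left. Starts between 2.4 and 3.5.
- gate: Stainless gate plate 74 mm wide across the belt, moved by the screw, with a soft rubber lip 72 mm wide, 10 mm thick on its lower edge. Origin at the free lip's edge, mid-belt. Once on the blade the lip gives (4 N per mm, 5 N per rad of the screw) while the plate goes on down. 0.5 to 1.5 mm past first touch (screw 5.1 to 5.9 rad) is a good light drag.
- gauge_handle (a point): Centre of the gap gauge's black handle, 18 mm wide (x), 60 long (y), 27 high. A flat steel blade 26 mm wide, 6 thick runs from it to +y, its tip 160 mm from this point, undersides flush, 13.5 mm below it. 190 mm overall, 180 g. Starts flat on the belt, handle about 130 mm from the gate on the side away from the hopper, tip 25 to 35 mm past the gate. Drag when nipped up to 20 N.
- tray: Fixed shallow white tray on the bench, 230 mm (its x axis) by 140 mm (y) outside, walls 4 mm thick and 20 mm high, floor 4 mm thick, empty. Origin at the centre of its underside.
- cover_handle (a point): Centre of the black bar handle of the round hopper cover: bar 76 mm long (x), 14 wide (y), 16 high, 16 mm free under it. The cover is a stainless disc 138 mm across, 4 mm thick, its underside 28 mm below this point; a spigot 110 mm across goes 8 mm further down. 300 g. Lies on the bench, spigot down.
- hopper_rim (a point): Centre of the hopper's round mouth at rim height, 240 mm above the bench, 110 mm from the gate along the feeder's y. Rim 124 mm across outside, 118 mm inside. The cover's spigot goes inside, its disc rests on the rim: handle centre then 28 mm above this point.
- wash_bottle: Bystander: white wash bottle with yellow cap and bent spout, 68 mm across, 205 mm high. Origin at its foot.
- breeding_tank: Bystander: clear fish breeding tank 190 x 100 x 85 mm. Origin at its foot.
- feed_jar: Bystander: amber jar with a white cap, 72 mm across, 95 mm high. Origin at its foot.
- beaker: Bystander: glass beaker 66 mm across, 85 mm high. Origin at its foot.
- petri_stack: Bystander: stack of dishes 90 mm across, 39 mm high. Origin at its foot.
- scoop: Bystander: steel spoon 170 mm long, lying on the bench. Origin at its middle.
Not all that is in view belongs to the job. What is shaped like the part that bears gauge_handle but pink is not meant.

How it is judged:
On the way, in this order (a step that is already met when the one before it is completed fails the run):
1. the gate's lip bears lightly on the gauge blade (0.4 to 8 N) with the knob and the gauge let go (contact force between gate and gauge between 0.4 and 8 N and y of gauge_handle in the frame of feeder above -0.155 m and contact force between the fingers and gate below 0.1 N and contact force between the fingers and gauge below 0.1 N), for 0.2 s.
2. the gauge has been drawn out and lies flat inside the tray, let go (x of gauge_handle in the frame of tray between -0.115 and 0.115 m and y of gauge_handle in the frame of tray between -0.07 and 0.07 m and height (world z) of gauge_handle below 0.024 m and angle between gauge_handle's own z axis and vertical below 0.05 rad and contact force between the fingers and gauge below 0.1 N), for 0.2 s.
At the end, for the whole second after the job is handed in: The gate screw stands between 4.76 and 6.3 rad (lip 0 to 2 mm lower than the gauge is thick); the gauge lies flat (within 0.05 rad) and still inside the tray, on its floor; the cover is fully down on the hopper (within 3 mm), its centre within 7 mm of the hopper's, level within 0.035 rad and still (value of joint gate_screw between 4.76 and 6.3 rad and x of gauge_handle in the frame of tray between -0.115 and 0.115 m and y of gauge_handle in the frame of tray between -0.07 and 0.07 m and height (world z) of gauge_handle below 0.024 m and angle between gauge_handle's own z axis and vertical below 0.05 rad and z of cover_handle in the frame of hopper_rim between 0.025 and 0.031 m and horizontal distance between cover_handle and hopper_rim below 0.007 m and angle between cover_handle's own z axis and vertical below 0.035 rad and linear speed of each of cover, gauge below 0.02 m/s); the robot touches nothing.
It fails at once if a bystander is moved more than 30 mm (distance of any of wash_bottle, breeding_tank, feed_jar, beaker, petri_stack, scoop from where it was at the start of the episode above 0.03 m).
It also fails if it takes over 72 s, if anything falls off the work surface, if the arm or the gripper's body presses on something with over 40 N, if the wrist force passes 120 N, or if a joint passes its speed limit or range.

## Working session

There is one attempt and no reset: what is moved stays moved. The work goes in short steps, Python scripts to look and compute and a tool call to move; the robot and the scene stay as the last step left them, time stands still between calls to the robot, and variables do not carry over. Pictures are saved under pics/ and viewed, and the job is handed in when it is done.

Besides the shell and the picture viewer there is one more tool, called after "Emit:" as name(argument=value, ...) on one line, values as JSON. jog_arm: Moves the arm, as the interface text tells. Its arguments: {"type":"object","properties":{"slide":{"type":"array"},"turn":{"type":"array"},"claw":{"type":"number"},"newtons":{"type":"number"}},"required":["slide","turn"]}

```bash
ls; mkdir -p pics; python3 - <<'E'
from station import monitor, viewer, env
import cv2,numpy as np
print(monitor.state()); print(env.pinch_z)
for n in("side","top"):
    p,d=viewer.read_camera(n); cv2.imwrite(f"pics/{n}0.png",p); np.save(f"pics/{n}0.npy",d)
    i=viewer.camera_info(n); print(n,i)
    
E
```

```text
pics
{'t': 0.0, 'joints': array([ 1.18577901e+00,  3.26954591e-01, -1.93584587e-01,  1.05194459e+00,
       -1.07386955e-05,  1.43660729e+00]), 'dq': array([-1.16134779e-03, -4.30329189e-04, -4.29055954e-04,  1.17472236e-03,
       -7.78827823e-04, -5.05499696e-05]), 'effort': array([-6.09984108e-04, -4.43393970e+01,  2.62445247e+01,  1.54870906e-02,
       -5.73435204e-05,  3.66365029e-06]), 'position': array([0.13628753, 0.53226871, 0.2304957 ]), 'ee_rot': array([ 0.08787128,  0.70170236, -0.08902645,  0.7014034 ]), 'contact_force': array([ 0.17628164, -0.24265819, -0.29601783]), 'ft_torque': array([ 0.00364686,  0.036231  , -0.01431284]), 'grip_width': 0.0852222170358451}
0.0187
side {'fx': 406.74815646757963, 'fy': 406.74815646757963, 'cx': 278.6208610864879, 'cy': 210.8629859333996, 'D': array([-0.07019637,  0.        ,  0.        ,  0.        ,  0.        ]), 'R': array([[ 0.88764022, -0.46052044, -0.00397042],
       [-0.26704026, -0.50765037, -0.81913405],
       [ 0.37521239,  0.72815659, -0.57358839]]), 't': array([-0.42640312,  0.27324598,  0.95302154])}
top {'fx': 524.0184662496556, 'fy': 524.0184662496556, 'cx': 275.4887537441949, 'cy': 211.20604791825153, 'D': array([-0.01773942,  0.        ,  0.        ,  0.        ,  0.        ]), 'R': array([[ 0.0077047 , -0.99994747,  0.00676034],
       [-0.99660863, -0.00823251, -0.0818747 ],
       [ 0.08192606, -0.0061066 , -0.9966197 ]]), 't': array([0.00349798, 0.52319784, 1.57203264])}
```

View pics/side0.png

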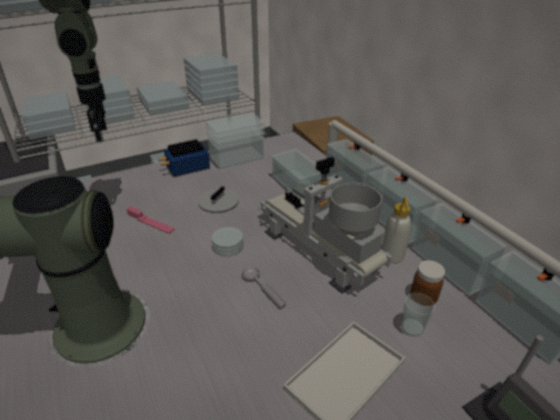

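View pics/top0.png

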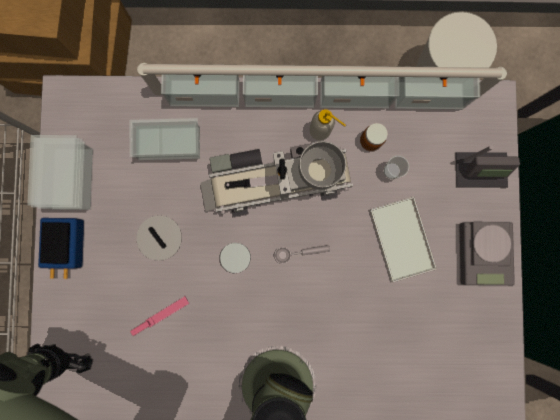

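The gauge could be the black handle with blade on the belt at top (238,184), or the pink lookalike at (160,316), which the description rules out. The cover is the disc at (158,238), the hopper is at (322,165), the knob is at about (283,170) and the tray is at (402,240). Next I'll take close crops and measure.

```bash
cat > h.py <<'E'
import cv2,numpy as np
from station import monitor, viewer, env
def w(n,u,v,z=None,d=None):
    i=viewer.camera_info(n);K=np.array([[i['fx'],0,i['cx']],[0,i['fy'],i['cy']],[0,0,1]])
    q=cv2.undistortPoints(np.array([[[u,v]]],float),K,i['D'])[0,0]
    r=np.array([q[0],q[1],1]);R=np.array(i['R']);t=np.array(i['t'])
    if d is not None: return R.T@(r*d-t)
    c=-R.T@t; k=R.T@r
    return c+k*(z-c[2])/k[2]
def cloud(n,d):
    i=viewer.camera_info(n);K=np.array([[i['fx'],0,i['cx']],[0,i['fy'],i['cy']],[0,0,1]])
    h,wd=d.shape;U,V=np.meshgrid(np.arange(wd),np.arange(h))
    q=cv2.undistortPoints(np.stack([U,V],-1).reshape(-1,1,2).astype(float),K,i['D']).reshape(h,wd,2)
    P=np.dstack([q[...,0]*d,q[...,1]*d,d])
    return (P-np.array(i['t']))@np.array(i['R'])
def proj(n,X):
    i=viewer.camera_info(n);K=np.array([[i['fx'],0,i['cx']],[0,i['fy'],i['cy']],[0,0,1]])
    return cv2.projectPoints(np.array(X,float).reshape(-1,1,3),cv2.Rodrigues(np.array(i['R']))[0],np.array(i['t']),K,i['D'])[0].reshape(-1,2)
E
python3 - <<'E'
from h import *
p=cv2.imread('pics/top0.png');s=cv2.imread('pics/side0.png')
cv2.imwrite('pics/c1.png',cv2.resize(p[130:220,195:360],None,fx=4.8,fy=4.8,interpolation=cv2.INTER_CUBIC))
cv2.imwrite('pics/c2.png',cv2.resize(p[180:290,120:250],None,fx=5,fy=5,interpolation=cv2.INTER_CUBIC))
cv2.imwrite('pics/c3.png',cv2.resize(s[140:290,250:420],None,fx=4,fy=4,interpolation=cv2.INTER_CUBIC))
d=np.load('pics/top0.npy');P=cloud('top',d)
def st(m,nm): 
    q=P[m&(d>0)]; print(nm,len(q),q.mean(0).round(4),np.median(q,0).round(4),q.min(0).round(3),q.max(0).round(3))
Z=P[...,2];U,V=np.meshgrid(np.arange(560),np.arange(420))
reg=lambda a,b,c,e:(U>=a)&(U<b)&(V>=c)&(V<e)
st(reg(270,296,150,190)&(Z>.26),'knob'); st(reg(270,296,150,200)&(Z>.19)&(Z<.25),'cross')
st(reg(295,350,135,195)&(Z>.225)&(Z<.26),'rim')
st(reg(215,262,175,195)&(Z>.105)&(Z<.14),'ghandle')
st(reg(140,178,220,256)&(Z>.025),'coverh'); st(reg(130,188,210,265)&(Z>.005),'cover')
st(reg(365,440,195,285)&(Z>.012)&(Z<.03),'traywall')
# rim circle fit
m=reg(290,355,130,200)&(Z>.23)&(Z<.25)
q=P[m][:,:2];A=np.c_[2*q,np.ones(len(q))];x=np.linalg.lstsq(A,(q**2).sum(1),rcond=None)[0];print('rim fit',x[:2],np.sqrt(x[2]+x[0]**2+x[1]**2))
def rect(m,nm):
    q=P[m&(d>0)][:,:2].astype(np.float32);r=cv2.minAreaRect(q*1000);print(nm,r)
rect(reg(270,296,150,190)&(Z>.26),'knob');rect(reg(215,262,175,195)&(Z>.105)&(Z<.14),'gh')
rect(reg(140,178,220,256)&(Z>.025),'coverh');rect(reg(365,440,195,285)&(Z>.012)&(Z<.03),'tray')
E
```

```text
knob 141 [ 0.6095 -0.0059  0.2872] [ 0.6099 -0.0063  0.2919] [ 0.585 -0.017  0.261] [0.635 0.006 0.298]
cross 310 [ 0.6049 -0.0061  0.2242] [ 0.5924 -0.0053  0.2244] [ 0.553 -0.029  0.208] [0.669 0.017 0.233]
rim 258 [ 0.6349 -0.1176  0.2367] [ 0.6378 -0.1183  0.2378] [ 0.57  -0.175  0.225] [ 0.694 -0.052  0.246]
ghandle 140 [0.5931 0.1246 0.1156] [0.5929 0.125  0.1158] [0.582 0.059 0.105] [0.609 0.154 0.125]
coverh 129 [0.4397 0.362  0.042 ] [0.4384 0.3613 0.0422] [0.409 0.337 0.026] [0.471 0.389 0.053]
cover 1632 [0.4398 0.3618 0.0137] [0.4395 0.3612 0.0117] [0.36  0.276 0.005] [0.525 0.451 0.053]
traywall 434 [ 0.4407 -0.3809  0.0185] [ 0.4413 -0.3851  0.0183] [ 0.314 -0.482  0.012] [ 0.57  -0.282  0.03 ]
rim fit [ 0.63163003 -0.11404082] 0.06022225816989305
knob ((609.53662109375, -5.60384464263916), (49.583431243896484, 23.340946197509766), 2.529282808303833)
gh ((596.2926025390625, 107.52676391601562), (22.75642967224121, 94.86360168457031), 4.807908058166504)
coverh ((439.54052734375, 362.703125), (74.37980651855469, 14.874380111694336), 37.81292724609375)
tray ((441.4610290527344, -380.8061218261719), (230.8333282470703, 142.74893188476562), 16.86074447631836)
```

View pics/c1.png

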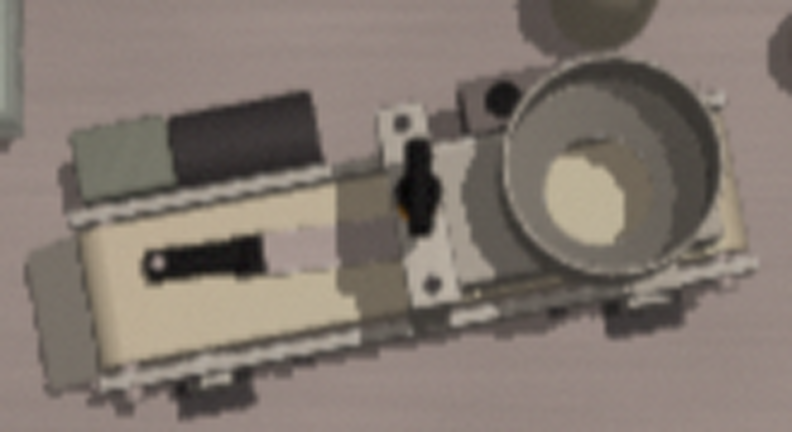

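View pics/c2.png

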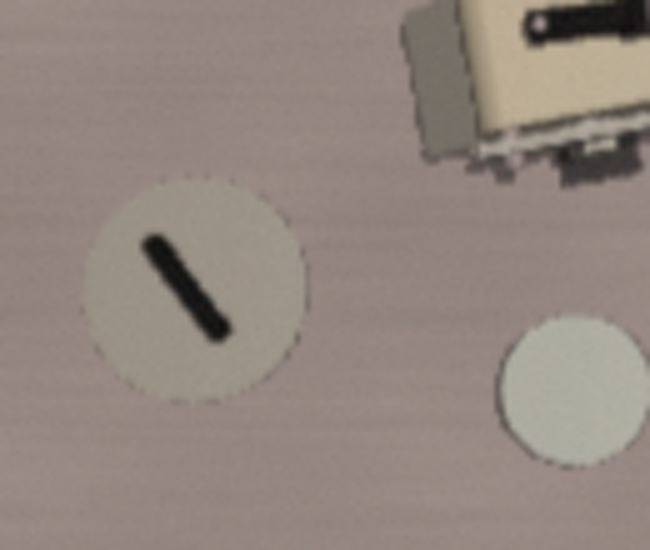

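View pics/c3.png

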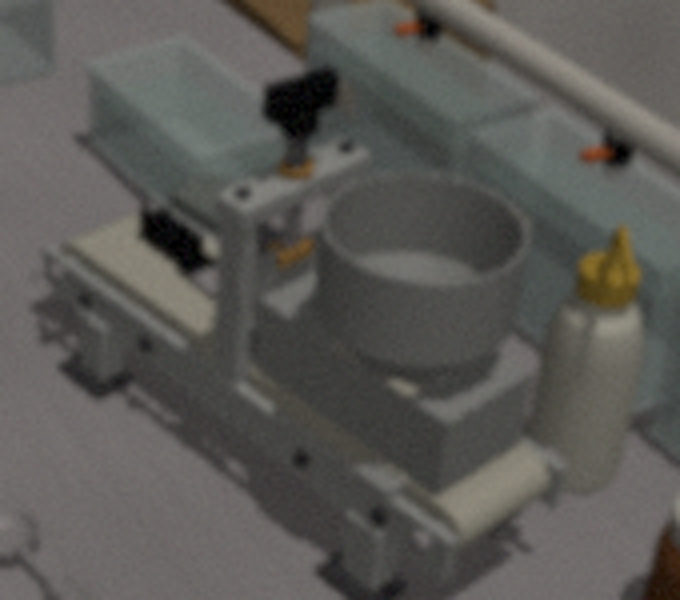

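```bash
python3 - <<'E'
from h import *
p=cv2.imread('pics/top0.png');d=np.load('pics/top0.npy');P=cloud('top',d);Z=P[...,2]
print((Z[155:184,274:294]*1000).astype(int))
g=p.max(2);print(g[155:184,274:294])
cv2.imwrite('pics/c4.png',cv2.resize(p[148:190,262:304],None,fx=14,fy=14,interpolation=cv2.INTER_CUBIC))
m=(Z>.284)[155:184,274:294]; q=P[155:184,274:294][m][:,:2];c=q.mean(0);u,s,v=np.linalg.svd(q-c);print('bar>.284',c,np.degrees(np.arctan2(v[0,1],v[0,0])),len(q),s)
# gauge handle
U,V=np.meshgrid(np.arange(560),np.arange(420))
m=(U>=222)&(U<252)&(V>=176)&(V<193)&(p.max(2)<70)
q=np.array([w('top',a,b,.115) for a,b in zip(U[m],V[m])])[:,:2]
print('gh',cv2.minAreaRect((q*1000).astype(np.float32)),q.mean(0));c=q.mean(0);u,s,v=np.linalg.svd(q-c);print(np.degrees(np.arctan2(v[0,1],v[0,0])))
# bolts on crosshead
for a,b in((195+402/4.8,130+123/4.8),(195+432/4.8,130+285/4.8)): print('bolt',w('top',a,b,.226))
# blade edges at z .096: crop px
for a,b in((265,232),(335,226),(265,270),(335,268)): print('blade',w('top',195+a/4.8,130+b/4.8,.096))
E
```

```text
[[ 223  225  228  229  221  224  233  221  218  224    5    0   -1   -1
     6   -6    0   62   87   89]
 [ 226  225  221  228  224  226  226  228  223  219    0    0   -4    4
    -1    0   -1   56   85   83]
 [ 224  227  226  220  228  228  225  223  225  221    3    4    0   -5
     0   -8    0   49   86   86]
 [ 222  221  223  220  226  226  219  223  223  224  224   -2    4    1
    -2   -6    2   40   74   81]
 [ 223  222  226  222  224  221  295  297  293  293  290   -8    2   -1
    -4   -2   82   80   83   83]
 [ 225  230  224  220  226  283  289  296  295  292  293   87   77   81
    79   79   88   84   77   82]
 [ 229  217  225  227  225  291  291  293  292  292  292   81   87   86
    84  148  151  149  151  146]
 [ 152  227  226  220  226  288  293  296  290  294  290  156  149  148
   148  153  148  141  152  151]
 [ 136  222  220  223  218  292  297  295  294  294  296  218  149  149
   150  153  147  144  147 1609]
 [ 126  221  223  220  222  284  288  291  295  297  294  219  146  153
   144  148  154  146  148  145]
 [ 100  228  224  220  225  279  290  293  293  28
[... 4183 characters left out ...]
10 136 175 179 178 180 180 182 173 157 162 164
  161 155]
 [ 96  95  94  96  87 111 135 170 179 179 178 180 183 183 179 143 161 164
  164 162]
 [ 94  95  91  90  89 131 167 177 179 179 179 178 180 183 178 143 159 163
  162 161]]
bar>.284 [ 0.6019871  -0.00537312] 174.7344458756782 110 [0.45549185 0.04586613]
gh ((594.41650390625, 119.56468200683594), (21.01616096496582, 69.66150665283203), 5.968536853790283) [0.59376743 0.11541338]
98.24455618295619
bolt [0.65548137 0.00135844 0.226     ]
bolt [ 0.56478305 -0.01591122  0.226     ]
blade [0.61247742 0.08249934 0.096     ]
blade [0.61651667 0.04006552 0.096     ]
blade [0.58925095 0.08222647 0.096     ]
blade [0.59083381 0.03982366 0.096     ]
```

View pics/c4.png

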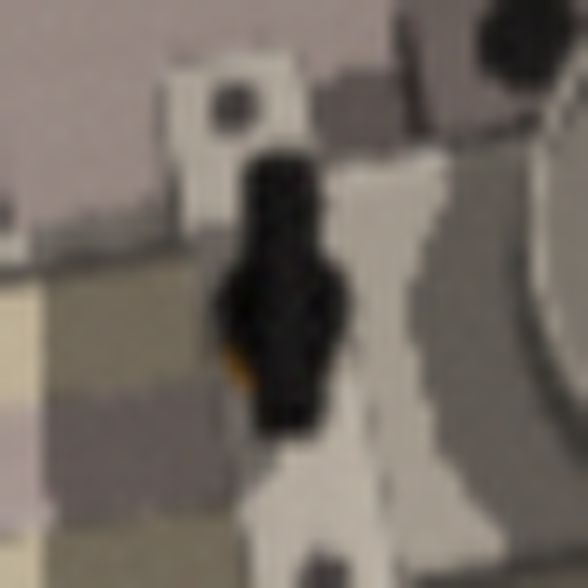

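```bash
python3 - <<'E'
from h import *
p=cv2.imread('pics/top0.png');d=np.load('pics/top0.npy')
g=p.max(2).astype(float)
# bar: per-row centroid of darkness
L=[]
for r in list(range(160,167))+list(range(174,178)):
    row=np.clip((110-g[r,277:287])/90,0,1);L.append(((row*np.arange(277,287)).sum()/row.sum(),r))
W=np.array([w('top',a,b,.2925)[:2] for a,b in L]);c=W.mean(0);_,_,v=np.linalg.svd(W-c);print('bar ang',np.degrees(np.arctan(v[0,1]/v[0,0])))
print(W.round(4)); print('ends',w('top',282,158.6,.2925),w('top',282.3,178.2,.2925))
# gauge: per column centroids handle dark
for z,rng,nm in((.117,range(224,250),'handle'),(.096,range(252,263),'blade')):
    L=[]
    for cc in rng:
        col=p[172:202,cc].max(1).astype(float)
        if nm=='handle': wt=np.clip((110-col)/90,0,1)
        else: wt=None
        if wt is not None and wt.sum()>0: L.append(((cc),172+(wt*np.arange(30)).sum()/wt.sum(),wt.sum()))
    if L:
        W=np.array([w('top',a,b,z)[:2] for a,b,_ in L]);print(np.c_[W.round(4),np.array(L)[:,2].round(1)])
print(p[172:202:1,256], p[185,219:256].max(1))
cv2.imwrite('pics/c5.png',cv2.resize(p[165:205,215:280],None,fx=12,fy=12,interpolation=cv2.INTER_CUBIC))
E
```

```text
bar ang 0.6117783473306383
[[ 0.6316 -0.0051]
 [ 0.6291 -0.0051]
 [ 0.6265 -0.0053]
 [ 0.6239 -0.0053]
 [ 0.6214 -0.0049]
 [ 0.6188 -0.0045]
 [ 0.6162 -0.0046]
 [ 0.5957 -0.0055]
 [ 0.5931 -0.0054]
 [ 0.5906 -0.0054]
 [ 0.588  -0.0054]]
ends [ 0.63525879 -0.00619187  0.2925    ] [ 0.58497637 -0.00728706  0.2925    ]
[[0.6213 0.157  0.1   ]
 [0.5935 0.1537 2.6   ]
 [0.5902 0.1508 3.7   ]
 [0.587  0.1479 2.4   ]
 [0.5873 0.145  2.4   ]
 [0.591  0.1422 4.    ]
 [0.5927 0.1394 5.7   ]
 [0.5926 0.1365 5.7   ]
 [0.5921 0.1336 5.5   ]
 [0.5926 0.1308 5.8   ]
 [0.5926 0.1279 5.5   ]
 [0.5945 0.1251 5.6   ]
 [0.5949 0.1222 5.7   ]
 [0.5945 0.1193 5.3   ]
 [0.5947 0.1164 5.5   ]
 [0.5947 0.1136 5.5   ]
 [0.5948 0.1107 5.4   ]
 [0.5953 0.1079 5.7   ]
 [0.5953 0.105  5.7   ]
 [0.5959 0.1021 6.1   ]
 [0.5952 0.0992 7.    ]
 [0.5954 0.0964 7.5   ]
 [0.5949 0.0935 7.7   ]
 [0.5951 0.0906 7.2   ]
 [0.5954 0.0878 6.9   ]
 [0.5919 0.0849 4.3   ]]
[[149 173 189]
 [150 174 188]
 [149 173 187]
 [150 175 189]
 [147 171 185]
 [148 165 179]
 [149 155 169]
 [142 148 163]
 [141 147 163]
 [143 148 164]
 [145 149 165]
 [141 148 164]
 [144 150 166]
 [149 155 170]
 [153 164 176]
 [149 173 186]
 [151 176 188]
 [150 176 188]
 [148 174 187]
 [150 175 188]
 [152 176 189]
 [150 174 186]
 [151 175 187]
 [151 176 189]
 [151 175 188]
 [149 173 185]
 [133 154 166]
 [ 85  98 108]
 [ 84  90  97]
 [120 128 137]] [187 187 187 188 182 121  61  83 129 130  64  27  23  26  27  29  24  23
  26  25  26  23  26  22  24  19  22  19  29  30  45  97 159 166 164 168
 170]
```

View pics/c5.png

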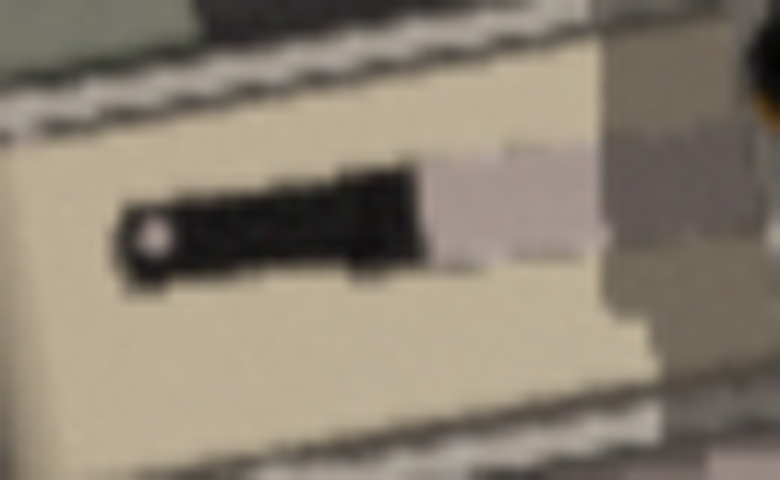

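```bash
cat >> h.py <<'E'
from scipy.spatial.transform import Rotation as Ro
def plan(x,y,z,ang=None):
    s=monitor.state();R=Ro.from_quat(s['ee_rot']);M=R.as_matrix()
    yaw=np.degrees(np.arctan2(M[1,1],M[0,1]))
    print('t',round(s['t'],2),'pos',s['position'].round(4),'tool y yaw',round(yaw,2),'xaxis',M[:,0].round(3),'q',s['joints'].round(3),'F',s['contact_force'].round(1),'w',round(s['grip_width'],4))
    D=np.array([x,y,z])-s['position'];t=M.T@D;print('world d',D.round(4),'tool slide',t.round(4),'rows>=',np.linalg.norm(t)/.05)
    if ang is not None:
        dd=(ang-yaw+180)%360-180;print('turn about world z',round(dd,1),'=> tool x turn',round(-dd,1),'or',round(-dd-180*np.sign(-dd),1))
E
python3 -c "
from h import *
plan(.61,-.006,.35,91.5)"
```

```text
t 0.1 pos [0.1363 0.5323 0.2306] tool y yaw 75.63 xaxis [-0.001 -0.001 -1.   ] q [ 1.186  0.327 -0.193  1.052 -0.     1.437] F [ 1.   0.  -0.1] w 0.0856
world d [ 0.4737 -0.5383  0.1194] tool slide [-0.1189 -0.4041  0.5925] rows>= 14.538734081033457
turn about world z 15.9 => tool x turn -15.9 or 164.1
```

Emit:
jog_arm(slide=[[-0.04,0,0],[-0.04,0,0],[-0.04,0,0],[0,-0.025,0.037],[0,-0.025,0.037],[0,-0.025,0.037],[0,-0.025,0.037],[0,-0.025,0.037]], turn=[[0,0,0],[0,0,0],[0,0,0],[0,0,0],[0,0,0],[0,0,0],[0,0,0],[0,0,0]], claw=120)

```text
t: 0.9
position: [0.2853, 0.3643, 0.351]
ee_rot: [0.088, 0.702, -0.088, 0.702]
contact_force: [0.6, 0.3, 0.2]
grip_width: 0.0451
```

Emit:
jog_arm(slide=[[0,-0.025,0.037],[0,-0.025,0.037],[0,-0.025,0.037],[0,-0.025,0.037],[0,-0.025,0.037],[0,-0.025,0.037],[0,-0.025,0.037],[0,-0.025,0.037]], turn=[[0,0,0],[0,0,0],[0,0,0],[0,0,0],[0,0,0],[0,0,0],[0,0,0],[0,0,0]])

```text
t: 1.7
position: [0.5226, 0.097, 0.3509]
ee_rot: [0.089, 0.702, -0.089, 0.701]
contact_force: [1.0, 0.4, -0.6]
grip_width: 0.0454
```

Emit:
jog_arm(slide=[[0,-0.025,0.037],[0,-0.025,0.037],[0,0,0],[0,0,0],[0,0,0]], turn=[[-8,0,0],[-7.5,0,0],[0,0,0],[0,0,0],[0,0,0]])

```text
t: 2.2
position: [0.5846, 0.0369, 0.3511]
ee_rot: [-0.007, 0.707, 0.007, 0.707]
contact_force: [0.8, 0.6, -0.3]
grip_width: 0.0452
```

```bash
python3 -c "
from h import *
plan(.61,-.006,.30,91.5)"
```

```text
t 2.2 pos [0.5846 0.0369 0.3511] tool y yaw 91.13 xaxis [-0.001  0.    -1.   ] q [-0.063  0.353  0.148  1.367  0.    -0.083] F [ 0.8  0.6 -0.3] w 0.0452
world d [ 0.0254 -0.0429 -0.0511] tool slide [ 0.051  -0.0434  0.0246] rows>= 1.4275481496170697
turn about world z 0.4 => tool x turn -0.4 or 179.6
```

Emit:
jog_arm(slide=[[0,-0.0217,0.0123],[0,-0.0217,0.0123],[0,0,0],[0,0,0]], turn=[[0,0,0],[0,0,0],[0,0,0],[0,0,0]])

```text
t: 2.6
position: [0.6102, -0.0056, 0.3516]
ee_rot: [-0.007, 0.707, 0.007, 0.707]
contact_force: [-0.5, 0.7, -0.0]
grip_width: 0.045
```

```bash
python3 -c "
from h import *
plan(.61,-.006,.269,91.5)
p,d=viewer.read_camera('side');cv2.imwrite('pics/s1.png',cv2.resize(p[90:270,240:420],None,fx=3.2,fy=3.2,interpolation=cv2.INTER_CUBIC))
"
```

```text
t 2.6 pos [ 0.6102 -0.0056  0.3516] tool y yaw 91.16 xaxis [-0.  0. -1.] q [-0.13   0.403  0.223  1.391  0.    -0.151] F [-0.5  0.7 -0. ] w 0.045
world d [-0.0002 -0.0004 -0.0826] tool slide [ 0.0826 -0.0004 -0.0002] rows>= 1.651826830642596
turn about world z 0.3 => tool x turn -0.3 or 179.7
```

View pics/s1.png

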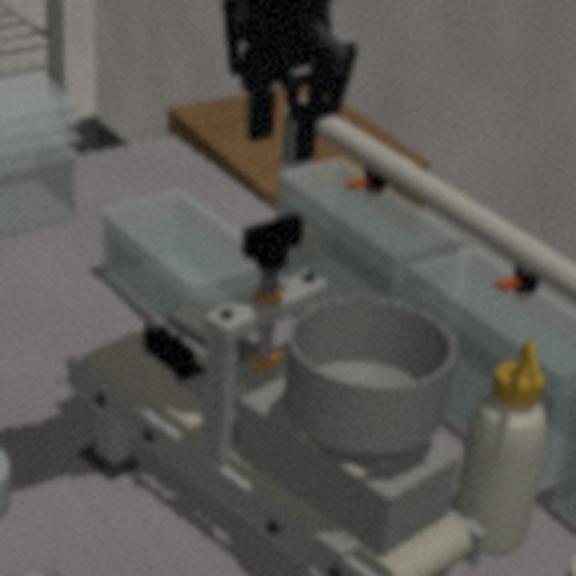

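The open gripper is above the knob and straddles it, with the knob at crop (270,240). I'll descend to TCP z 0.270 and close gently.

Emit:
jog_arm(slide=[[0.03,0,0],[0.03,0,0],[0.0215,0,0],[0,0,0],[0,0,0]], turn=[[0,0,0],[0,0,0],[0,0,0],[0,0,0],[0,0,0]])

```text
t: 3.15
position: [0.6105, -0.0056, 0.2706]
ee_rot: [-0.007, 0.707, 0.007, 0.707]
contact_force: [-0.7, -0.6, -0.2]
grip_width: 0.0451
```

Emit:
jog_arm(slide=[[0,0,0],[0,0,0],[0,0,0],[0,0,0],[0,0,0]], turn=[[0,0,0],[0,0,0],[0,0,0],[0,0,0],[0,0,0]], claw=255, newtons=30)

```text
t: 3.65
position: [0.6119, -0.0053, 0.2717]
ee_rot: [-0.006, 0.706, 0.008, 0.708]
contact_force: [-0.9, 5.8, 5.7]
grip_width: 0.0135
```

```bash
python3 -c "
from h import *
plan(.61,-.006,.269,91.5);print(monitor.state()['ft_torque'])
"
```

```text
t 3.65 pos [ 0.6119 -0.0053  0.2717] tool y yaw 91.18 xaxis [ 0.004  0.002 -1.   ] q [-0.131  0.42   0.05   1.198  0.003 -0.151] F [-0.9  5.8  5.7] w 0.0135
world d [-0.0019 -0.0007 -0.0027] tool slide [ 0.0027 -0.0007 -0.0019] rows>= 0.06714536432640138
turn about world z 0.3 => tool x turn -0.3 or 179.7
[ 1.0020806   0.02196305 -0.01052949]
```

Emit:
jog_arm(slide=[[-0.001,0.0005,0],[-0.001,0.0005,0],[0,0,0],[0,0,0]], turn=[[0,0,0],[0,0,0],[0,0,0],[0,0,0]])

```text
t: 4.05
position: [0.6117, -0.0052, 0.2717]
ee_rot: [-0.007, 0.707, 0.007, 0.708]
contact_force: [3.2, 4.0, -2.2]
grip_width: 0.0134
```

```bash
python3 -c "
from h import *
plan(.61,-.006,.269,91.5);print(monitor.state()['ft_torque'])
"
```

```text
t 4.05 pos [ 0.6117 -0.0052  0.2717] tool y yaw 91.15 xaxis [ 0.002  0.001 -1.   ] q [-1.30e-01  4.21e-01  5.20e-02  1.20e+00  1.00e-03 -1.50e-01] F [ 3.2  4.  -2.2] w 0.0134
world d [-0.0017 -0.0008 -0.0027] tool slide [ 0.0027 -0.0007 -0.0017] rows>= 0.06670753508675392
turn about world z 0.3 => tool x turn -0.3 or 179.7
[ 0.77097101 -0.80887318  0.00547461]
```

Emit:
jog_arm(slide=[[0,0.001,0],[0,0.001,0],[0,0,0],[0.0002,0,0],[0.0002,0,0],[0.0002,0,0],[0,0,0],[0,0,0]], turn=[[0,0,0],[0,0,0],[0,0,0],[8,0,0],[8,0,0],[8,0,0],[0,0,0],[0,0,0]])

```text
t: 4.85
position: [0.6116, -0.0053, 0.2712]
ee_rot: [0.14, 0.692, -0.142, 0.694]
contact_force: [5.3, -2.0, -2.2]
grip_width: 0.013
```

```bash
python3 -c "
from h import *
plan(.61,-.006,.269,91.5);print(monitor.state()['ft_torque'])
"
```

```text
t 4.85 pos [ 0.6116 -0.0053  0.2712] tool y yaw 67.05 xaxis [ 0.001 -0.003 -1.   ] q [-0.128  0.421  0.051  1.199 -0.003  0.273] F [ 5.3 -2.  -2.2] w 0.013
world d [-0.0016 -0.0007 -0.0022] tool slide [ 0.0022 -0.0012 -0.0012] rows>= 0.05528515724911927
turn about world z 24.5 => tool x turn -24.5 or 155.5
[-0.49190233 -1.08438022 -0.07036494]
```

Emit:
jog_arm(slide=[[0,0,0.002],[0.0003,0,0],[0.0003,0,0],[0.0003,0,0],[0.0002,0,0],[0.0002,0,0],[0.0002,0,0],[0,0,0]], turn=[[0,0,0],[8.4,0,0],[8.4,0,0],[8.4,0,0],[8.4,0,0],[8.4,0,0],[8.4,0,0],[0,0,0]])

```text
t: 5.65
position: [0.6112, -0.0059, 0.27]
ee_rot: [0.421, 0.567, -0.424, 0.567]
contact_force: [-3.7, -4.2, 3.1]
grip_width: 0.0135
```

```bash
python3 -c "
from h import *
plan(.6116,-.0053,.269,-34);print(monitor.state()['ft_torque'])
"
```

```text
t 5.65 pos [ 0.6112 -0.0059  0.27  ] tool y yaw 16.67 xaxis [-0.003 -0.003 -1.   ] q [-0.129  0.424  0.052  1.201 -0.003  1.151] F [-3.7 -4.2  3.1] w 0.0135
world d [ 0.0004  0.0006 -0.001 ] tool slide [ 0.001   0.0006 -0.0005] rows>= 0.025119382086370767
turn about world z -50.7 => tool x turn 50.7 or -129.3
[-0.87762776  0.79258741 -0.09339931]
```

Emit:
jog_arm(slide=[[0,-0.0018,0.001],[0,0,0],[0.0002,0,0],[0.0002,0,0],[0.0002,0,0],[0.0002,0,0],[0.0002,0,0],[0,0,0]], turn=[[0,0,0],[8.4,0,0],[8.4,0,0],[8.4,0,0],[8.5,0,0],[8.5,0,0],[8.5,0,0],[0,0,0]])

```text
t: 6.45
position: [0.6102, -0.0059, 0.2689]
ee_rot: [-0.623, -0.333, 0.624, -0.332]
contact_force: [-4.2, -1.3, 3.9]
grip_width: 0.0135
```

```bash
python3 -c "
from h import *
plan(.6116,-.0053,.269,-34);print(monitor.state()['ft_torque'])
"
```

```text
t 6.45 pos [ 0.6102 -0.0059  0.2689] tool y yaw -33.86 xaxis [-0.002 -0.    -1.   ] q [-0.13   0.422  0.046  1.197 -0.     2.031] F [-4.2 -1.3  3.9] w 0.0135
world d [0.0014 0.0006 0.0001] tool slide [-0.0001  0.0008 -0.0013] rows>= 0.03041155311314994
turn about world z -0.1 => tool x turn 0.1 or -179.9
[-0.25843654  0.94032675 -0.10221385]
```

Emit:
jog_arm(slide=[[0,0,0],[0,0,0],[0,0,0],[-0.02,0,0],[-0.04,0,0],[-0.04,0,0]], turn=[[0,0,0],[0,0,0],[0,0,0],[0,0,0],[0,0,0],[0,0,0]], claw=120)

```text
t: 7.05
position: [0.6108, -0.0057, 0.369]
ee_rot: [-0.624, -0.333, 0.624, -0.332]
contact_force: [0.5, -0.3, 0.7]
grip_width: 0.0448
```

```bash
python3 -c "
from h import *
plan(.5945,.1255,.25,4.5)
p,d=viewer.read_camera('side');cv2.imwrite('pics/s2.png',cv2.resize(p[120:270,240:400],None,fx=4,fy=4,interpolation=cv2.INTER_CUBIC))
"
```

```text
t 7.05 pos [ 0.6108 -0.0057  0.369 ] tool y yaw -33.89 xaxis [-0.002  0.001 -1.   ] q [-0.13   0.406  0.272  1.438  0.     2.032] F [ 0.5 -0.3  0.7] w 0.0448
world d [-0.0163  0.1312 -0.119 ] tool slide [ 0.1191 -0.0865 -0.0998] rows>= 3.5571676582254885
turn about world z 38.4 => tool x turn -38.4 or 141.6
```

View pics/s2.png

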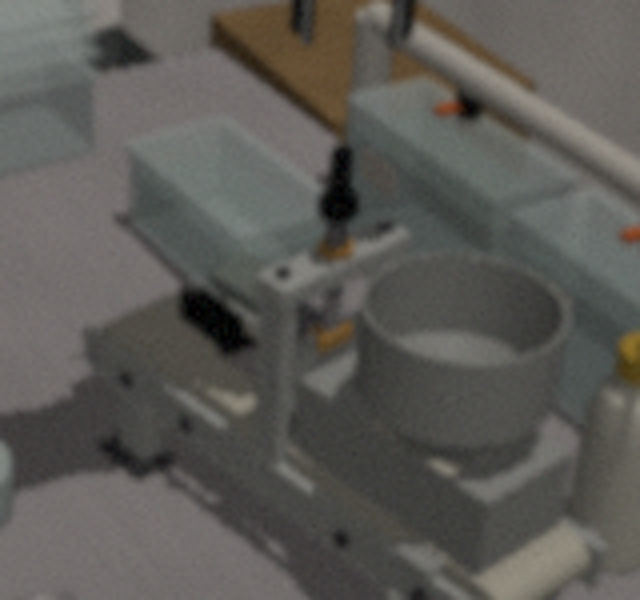

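Emit:
jog_arm(slide=[[0,-0.0288,-0.0333],[0,-0.0288,-0.0333],[0,-0.0288,-0.0333],[0,0,0],[0,0,0]], turn=[[0,0,0],[0,0,0],[0,0,0],[-8,0,0],[-8,0,0]])

```text
t: 7.6
position: [0.5952, 0.1272, 0.3684]
ee_rot: [0.57, 0.419, -0.57, 0.419]
contact_force: [0.2, -0.3, -0.4]
grip_width: 0.0454
```

Emit:
jog_arm(slide=[[0.03,0,0],[0.03,0,0],[0.04,0,0],[0.04,0,0],[0.04,0,0],[0.03,0,0],[0,0,0],[0,0,0]], turn=[[-8,0,0],[-8,0,0],[-6.4,0,0],[0,0,0],[0,0,0],[0,0,0],[0,0,0],[0,0,0]])

```text
t: 8.4
position: [0.5954, 0.1253, 0.1589]
ee_rot: [0.48, 0.519, -0.48, 0.519]
contact_force: [0.2, -0.3, 0.8]
grip_width: 0.0453
```

```bash
python3 -c "
from h import *
plan(.5945,.1255,.095,4.5)
p,d=viewer.read_camera('side');cv2.imwrite('pics/s3.png',cv2.resize(p[120:270,240:400],None,fx=4,fy=4,interpolation=cv2.INTER_CUBIC))
p,d=viewer.read_camera('top');cv2.imwrite('pics/t3.png',cv2.resize(p[120:230,190:350],None,fx=4,fy=4,interpolation=cv2.INTER_CUBIC))
"
```

```text
t 8.4 pos [0.5954 0.1253 0.1589] tool y yaw 4.47 xaxis [-0.001  0.    -1.   ] q [ 0.086  0.487 -0.138  0.946  0.     1.579] F [ 0.2 -0.3  0.8] w 0.0453
world d [-0.0009  0.0002 -0.0639] tool slide [ 0.0639 -0.0009 -0.0003] rows>= 1.2786538514231187
turn about world z 0.0 => tool x turn -0.0 or 180.0
```

View pics/s3.png

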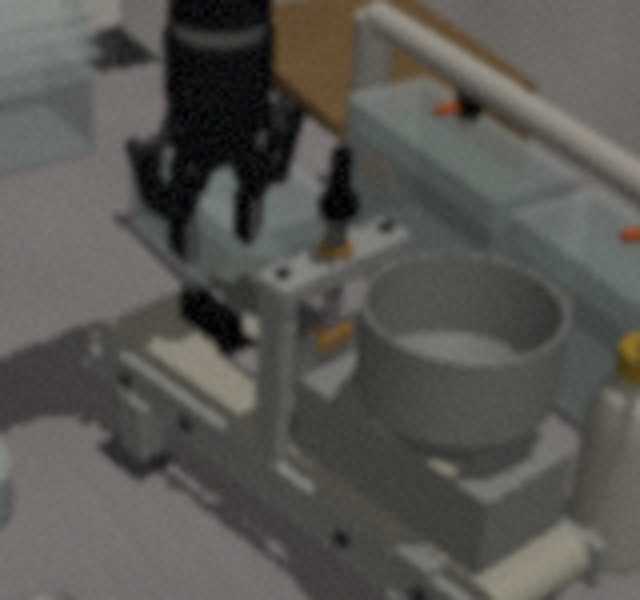

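View pics/t3.png

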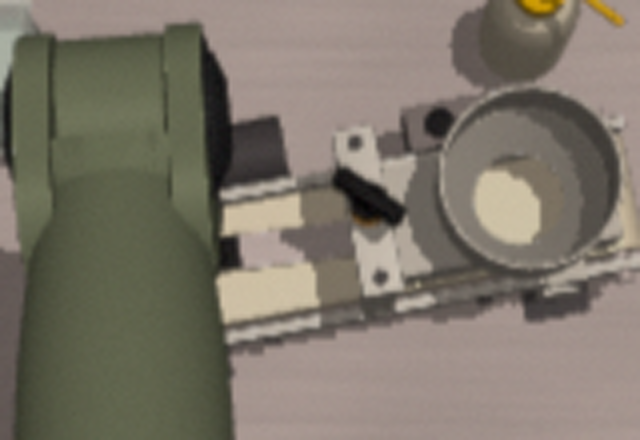

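Emit:
jog_arm(slide=[[0.03,0,0],[0.0315,-0.0008,0],[0,0,0],[0,0,0]], turn=[[0,0,0],[0,0,0],[0,0,0],[0,0,0]])

```text
t: 8.9
position: [0.5954, 0.1253, 0.0988]
ee_rot: [0.481, 0.519, -0.48, 0.519]
contact_force: [-0.5, 1.1, 0.5]
grip_width: 0.0453
```

Emit:
jog_arm(slide=[[0,0,0],[0,0,0],[0,0,0],[0,0,0],[0,0,0]], turn=[[0,0,0],[0,0,0],[0,0,0],[0,0,0],[0,0,0]], claw=255, newtons=80)

```text
t: 9.4
position: [0.5972, 0.1255, 0.0998]
ee_rot: [0.482, 0.518, -0.479, 0.521]
contact_force: [1.4, -0.3, 7.5]
grip_width: 0.0159
```

```bash
python3 -c "
from h import *
plan(.5945,.1255,.097,4.5);print(monitor.state()['ft_torque'])
"
```

```text
t 9.4 pos [0.5972 0.1255 0.0998] tool y yaw 4.49 xaxis [ 0.006  0.001 -1.   ] q [ 0.086  0.542 -0.212  0.811  0.     1.579] F [ 1.4 -0.3  7.5] w 0.0159
world d [-0.0027  0.     -0.0028] tool slide [ 0.0028 -0.0027 -0.0002] rows>= 0.07753933111889805
turn about world z 0.0 => tool x turn -0.0 or 180.0
[ 0.04377152 -0.17956679  0.3774933 ]
```

Emit:
jog_arm(slide=[[-0.001,0,0],[-0.0007,0,0],[0,0,0],[0,0,0]], turn=[[0,0,0],[0,0,0],[0,0,0],[0,0,0]])

```text
t: 9.8
position: [0.5962, 0.1254, 0.0998]
ee_rot: [0.481, 0.518, -0.479, 0.52]
contact_force: [5.2, 0.1, 3.2]
grip_width: 0.0162
```

Emit:
jog_arm(slide=[[0,0,-0.002],[0,0,-0.002],[0,0,-0.002],[0,0,0]], turn=[[0,0,0],[0,0,0],[0,0,0],[0,0,0]])

```text
t: 10.2
position: [0.5952, 0.1286, 0.0998]
ee_rot: [0.48, 0.517, -0.482, 0.52]
contact_force: [3.8, -7.3, 6.0]
grip_width: 0.0159
```

```bash
python3 -c "
from h import *
plan(.5945,.1255,.097,4.5);print(monitor.state()['ft_torque'])
"
```

```text
t 10.2 pos [0.5952 0.1286 0.0998] tool y yaw 4.31 xaxis [ 0.002 -0.005 -1.   ] q [ 0.094  0.543 -0.21   0.816 -0.006  1.59 ] F [ 3.8 -7.3  6. ] w 0.0159
world d [-0.0007 -0.0031 -0.0028] tool slide [ 0.0028 -0.001   0.003 ] rows>= 0.0843546251275992
turn about world z 0.2 => tool x turn -0.2 or 179.8
[-1.30170428 -0.6843762   0.20570962]
```

Emit:
jog_arm(slide=[[-0.001,-0.001,0],[-0.0008,-0.001,0],[0,0,-0.002],[0,0,-0.002],[0,0,0]], turn=[[0,0,0],[0,0,0],[0,0,0],[0,0,0],[0,0,0]])

```text
t: 10.7
position: [0.5907, 0.1348, 0.1001]
ee_rot: [0.48, 0.519, -0.481, 0.519]
contact_force: [1.3, -4.3, -1.9]
grip_width: 0.0162
```

```bash
python3 -c "
from h import *
plan(.5945,.1255,.097,4.5);print(monitor.state()['ft_torque'])
"
```

```text
t 10.7 pos [0.5907 0.1348 0.1001] tool y yaw 4.41 xaxis [-0.002 -0.001 -1.   ] q [ 1.030e-01  5.410e-01 -2.140e-01  8.190e-01 -1.000e-03  1.597e+00] F [ 1.3 -4.3 -1.9] w 0.0162
world d [ 0.0038 -0.0093 -0.0031] tool slide [0.0031 0.0031 0.0096] rows>= 0.21021842835152413
turn about world z 0.1 => tool x turn -0.1 or 179.9
[-0.73243869 -0.30610926  0.07130714]
```

Emit:
jog_arm(slide=[[0,0,-0.012],[0,0,-0.012],[0,0,-0.012],[0,0,-0.012],[0,0,-0.012],[0,0,-0.012],[0,0,-0.012],[0,0,-0.012]], turn=[[0,0,0],[0,0,0],[0,0,0],[0,0,0],[0,0,0],[0,0,0],[0,0,0],[0,0,0]])

```text
t: 11.5
position: [0.5842, 0.232, 0.1007]
ee_rot: [0.48, 0.519, -0.48, 0.519]
contact_force: [-0.2, -0.3, -1.8]
grip_width: 0.0161
```

Emit:
jog_arm(slide=[[-0.01,0,0],[-0.03,0,0],[-0.04,0,0],[-0.04,0,0],[-0.04,0,0],[-0.04,0,0],[-0.04,0,0],[0,0,0]], turn=[[0,0,0],[0,0,0],[0,0,0],[0,0,0],[0,0,0],[0,0,0],[0,0,0],[0,0,0]])

```text
t: 12.3
position: [0.5868, 0.2309, 0.3484]
ee_rot: [0.484, 0.517, -0.477, 0.521]
contact_force: [0.6, 0.3, -1.8]
grip_width: 0.0161
```

```bash
python3 - <<'E'
from h import *
p,d=viewer.read_camera('side');cv2.imwrite('pics/s4.png',p)
p,d=viewer.read_camera('top');cv2.imwrite('pics/t4.png',p)
# refine tray corners
d0=np.load('pics/top0.npy');P=cloud('top',d0);Z=P[...,2];U,V=np.meshgrid(np.arange(560),np.arange(420))
m=(U>360)&(U<445)&(V>190)&(V<290)&(Z>.010)&(Z<.026);q=P[m][:,:2]
r=cv2.minAreaRect((q*1000).astype(np.float32));print(r)
c=np.array(r[0])/1000;a=np.radians(r[2]);
L=np.array([np.cos(a),np.sin(a)]);h=c+.065*L;print('tip -x: handle at',h,'tip',h-.16*L);h2=c-.065*L;print('tip +x: handle',h2)
plan(h[0],h[1],.2,0)
E
```

```text
((446.5934753417969, -380.1439208984375), (282.8885803222656, 238.78384399414062), 1.4802838563919067)
tip -x: handle at [ 0.51157178 -0.37846478] tip [ 0.35162518 -0.38259805]
tip +x: handle [ 0.38161517 -0.38182306]
t 12.4 pos [0.5849 0.2305 0.3422] tool y yaw 4.4 xaxis [ 0.003  0.001 -1.   ] q [ 0.258  0.44   0.257  1.384 -0.     1.752] F [-0.8 -0.7 -3.1] w 0.0162
world d [-0.0734 -0.6089 -0.1422] tool slide [ 0.1417 -0.1203  0.6016] rows>= 12.592473790657882
turn about world z -4.4 => tool x turn 4.4 or -175.6
```

View pics/s4.png

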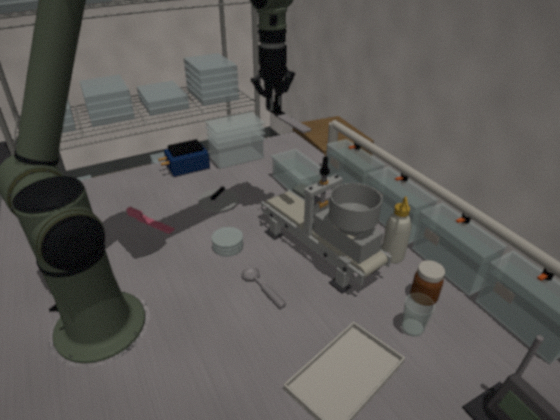

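View pics/t4.png

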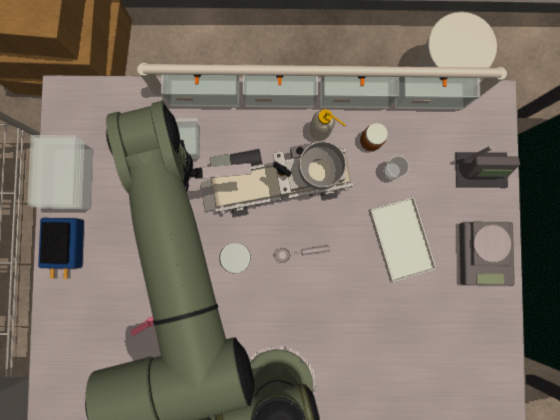

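```bash
python3 - <<'E'
from h import *
C=np.array([w('top',a,b,.02)[:2] for a,b in((369,210),(414,198),(435,267),(391,281))]);print(C.round(3),C.mean(0),np.linalg.norm(np.roll(C,-1,0)-C,axis=1))
v=C[1]-C[2]+C[0]-C[3];print(np.degrees(np.arctan2(v[1],v[0])))
for u,v,z in((396,168,.085),(374,137,.095)): print(w('top',u,v,z))
plan(.379,-.400,.34,106.9)
E
```

```text
[[ 0.529 -0.277]
 [ 0.567 -0.416]
 [ 0.358 -0.477]
 [ 0.315 -0.343]] [ 0.44227183 -0.37817263] [0.1434098  0.21831456 0.14084876 0.22423512]
16.569816544281217
[ 0.64860949 -0.34607818  0.085     ]
[ 0.73846002 -0.27989538  0.095     ]
t 12.4 pos [0.5849 0.2305 0.3422] tool y yaw 4.4 xaxis [ 0.003  0.001 -1.   ] q [ 0.258  0.44   0.257  1.384 -0.     1.752] F [-0.8 -0.7 -3.1] w 0.0162
world d [-0.2059 -0.6305 -0.0022] tool slide [ 0.0013 -0.2537  0.6128] rows>= 13.2652334651647
turn about world z 102.5 => tool x turn -102.5 or 77.5
```

Emit:
jog_arm(slide=[[0,-0.008,0.02],[0,-0.017,0.041],[0,-0.017,0.041],[0,-0.017,0.041],[0,-0.017,0.041],[0,-0.017,0.041],[0,-0.017,0.041],[0,-0.017,0.041]], turn=[[0,0,0],[0,0,0],[0,0,0],[0,0,0],[0,0,0],[0,0,0],[0,0,0],[0,0,0]])

```text
t: 13.2
position: [0.4795, -0.0865, 0.339]
ee_rot: [0.48, 0.52, -0.481, 0.518]
contact_force: [0.6, -0.5, -0.4]
grip_width: 0.0162
```

Emit:
jog_arm(slide=[[0,-0.017,0.041],[0,-0.017,0.041],[0,-0.017,0.041],[0,-0.017,0.041],[0,-0.017,0.041],[0,-0.017,0.041],[0,-0.017,0.041],[0,-0.008,0.02]], turn=[[0,0,0],[0,0,0],[0,0,0],[0,0,0],[0,0,0],[0,0,0],[0,0,0],[0,0,0]])

```text
t: 14.0
position: [0.3762, -0.4036, 0.3384]
ee_rot: [0.481, 0.519, -0.481, 0.517]
contact_force: [0.4, 0.6, -2.1]
grip_width: 0.0163
```

Emit:
jog_arm(slide=[[0,0,0],[0,0,0],[0,0,0],[0,0,0],[0,0,0],[0,0,0],[0,0,0],[0,0,0]], turn=[[-8.5,0,0],[-8.5,0,0],[-8.5,0,0],[-8.5,0,0],[-8.5,0,0],[-8.5,0,0],[-8.5,0,0],[-8.5,0,0]])

```text
t: 14.8
position: [0.3776, -0.4003, 0.3387]
ee_rot: [0.107, 0.7, -0.105, 0.698]
contact_force: [1.0, 0.5, -1.3]
grip_width: 0.0163
```

Emit:
jog_arm(slide=[[0.02,0,0],[0.04,0,0],[0.04,0,0],[0.04,0,0],[0.04,0,0],[0.04,0,0],[0,0,0],[0,0,0]], turn=[[-8.5,0,0],[-8.5,0,0],[-8.5,0,0],[-8.5,0,0],[0,0,0],[0,0,0],[0,0,0],[0,0,0]])

```text
t: 15.6
position: [0.3776, -0.4, 0.1199]
ee_rot: [-0.1, 0.701, 0.102, 0.699]
contact_force: [0.7, -0.5, -1.0]
grip_width: 0.0159
```

```bash
python3 - <<'E'
from h import *
p,d=viewer.read_camera('side');cv2.imwrite('pics/s5.png',cv2.resize(p[240:420,240:480],None,fx=3,fy=3))
p,d=viewer.read_camera('top');cv2.imwrite('pics/t5.png',cv2.resize(p[150:330,300:500],None,fx=3,fy=3))
plan(.380,-.399,.014,106.9)
E
```

```text
t 15.7 pos [ 0.3792 -0.4022  0.1225] tool y yaw 106.42 xaxis [ 0.001 -0.002 -1.   ] q [-0.948  0.426 -0.344  0.799 -0.    -1.235] F [ 0.2 -0.1 -1.3] w 0.0163
world d [ 0.0008  0.0032 -0.1085] tool slide [0.1085 0.0031 0.0016] rows>= 2.170354292391838
turn about world z 0.5 => tool x turn -0.5 or 179.5
```

View pics/s5.png

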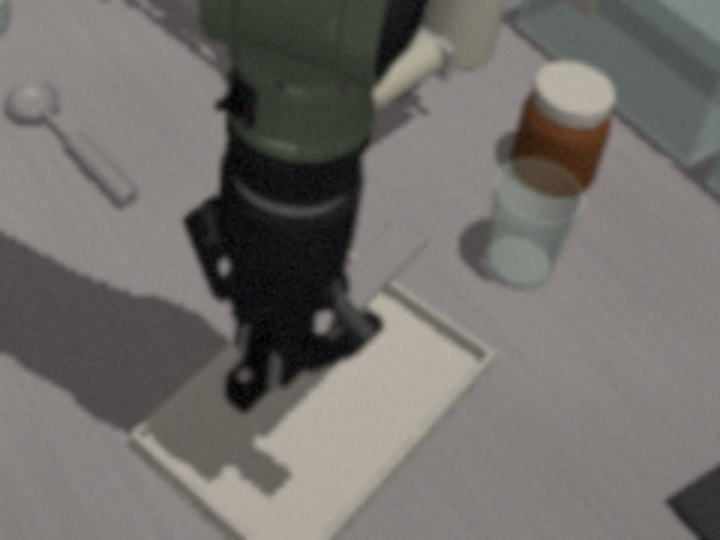

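View pics/t5.png

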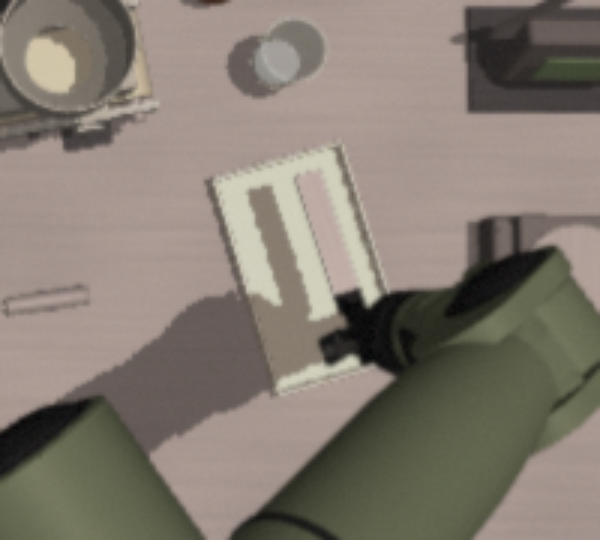

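Emit:
jog_arm(slide=[[0.03,0.001,0],[0.03,0.001,0.001],[0.02,0.001,0],[0.015,0,0],[0.006,0,0],[0,0,0],[0,0,0]], turn=[[0,0,0],[0,0,0],[0,0,0],[0,0,0],[0,0,0],[0,0,0],[0,0,0]])

```text
t: 16.4
position: [0.3795, -0.3991, 0.0212]
ee_rot: [-0.102, 0.699, 0.1, 0.7]
contact_force: [0.5, 0.5, -1.6]
grip_width: 0.016
```

```bash
python3 - <<'E'
from h import *
print(w('top',300+310/3,150+175/3,.115))
p,d=viewer.read_camera('top');cv2.imwrite('pics/t6.png',cv2.resize(p[170:310,340:480],None,fx=4,fy=4))
plan(.380,-.399,.014,106.9)
E
```

```text
[ 0.52676878 -0.35870307  0.115     ]
t 16.45 pos [ 0.3795 -0.3991  0.0212] tool y yaw 106.43 xaxis [ 0.002 -0.002 -1.   ] q [-0.945  0.554 -0.445  0.569 -0.    -1.231] F [-0.6 -0.6 -1.7] w 0.016
world d [ 0.0005  0.0001 -0.0072] tool slide [ 0.0072 -0.      0.0005] rows>= 0.14497932145073836
turn about world z 0.5 => tool x turn -0.5 or 179.5
```

View pics/t6.png

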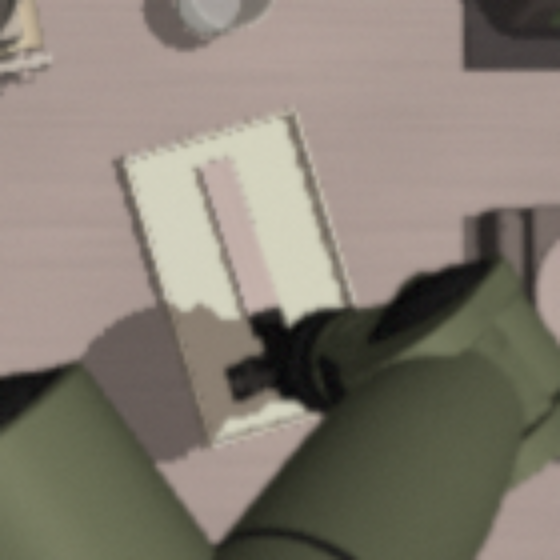

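The gauge is inside the tray outline, with its tip at crop (215,165) about 10 mm inside the far wall. I'll lower it the last few mm.

Emit:
jog_arm(slide=[[0.003,0,0],[0.003,0,0],[0.001,0,0],[0,0,0],[0,0,0]], turn=[[0,0,0],[0,0,0],[0,0,0],[0,0,0],[0,0,0]])

```text
t: 16.95
position: [0.3791, -0.3985, 0.0138]
ee_rot: [-0.101, 0.7, 0.101, 0.7]
contact_force: [-1.5, 0.8, 7.8]
grip_width: 0.0163
```

Emit:
jog_arm(slide=[[0,0,0],[0,0,0],[0,0,0],[0,0,0]], turn=[[0,0,0],[0,0,0],[0,0,0],[0,0,0]], claw=130)

```text
t: 17.35
position: [0.3787, -0.3979, 0.0125]
ee_rot: [-0.101, 0.7, 0.101, 0.7]
contact_force: [0.4, -1.0, 0.8]
grip_width: 0.0414
```

Emit:
jog_arm(slide=[[-0.01,0,0],[-0.03,0,0],[-0.04,0,0],[-0.045,0,0],[-0.045,0,0],[-0.045,0,0],[-0.045,0,0],[0,0,0]], turn=[[0,0,0],[0,0,0],[0,0,0],[0,0,0],[0,0,0],[0,0,0],[0,0,0],[0,0,0]])

```text
t: 18.15
position: [0.3807, -0.4006, 0.2803]
ee_rot: [-0.105, 0.698, 0.097, 0.702]
contact_force: [0.3, -1.1, -0.2]
grip_width: 0.0422
```

```bash
python3 - <<'E'
from h import *
p,d=viewer.read_camera('top');cv2.imwrite('pics/t7.png',cv2.resize(p[170:310,340:480],None,fx=4,fy=4))
p,d=viewer.read_camera('side');cv2.imwrite('pics/s7.png',cv2.resize(p[290:420,260:440],None,fx=4,fy=4))
plan(.4395,.362,.3,37.8-90)
E
```

```text
t 18.25 pos [ 0.3791 -0.3984  0.2744] tool y yaw 106.43 xaxis [ 0.002 -0.003 -1.   ] q [-0.945  0.299 -0.119  1.149  0.    -1.231] F [ 0.6  0.  -0.1] w 0.0419
world d [0.0604 0.7604 0.0256] tool slide [-0.0275  0.7122  0.2731] rows>= 15.265392786416752
turn about world z -158.6 => tool x turn 158.6 or -21.4
```

View pics/t7.png

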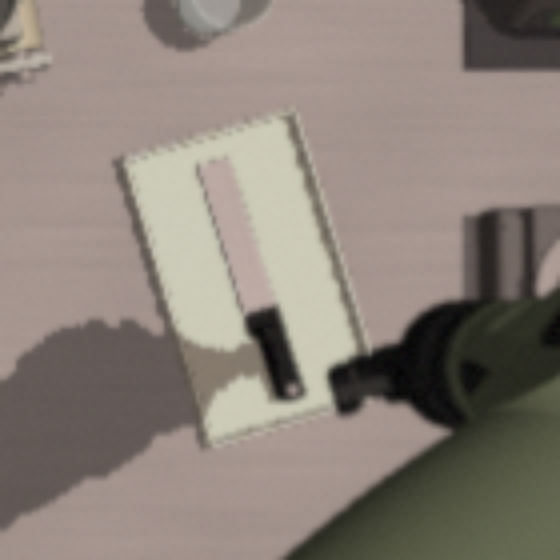

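View pics/s7.png

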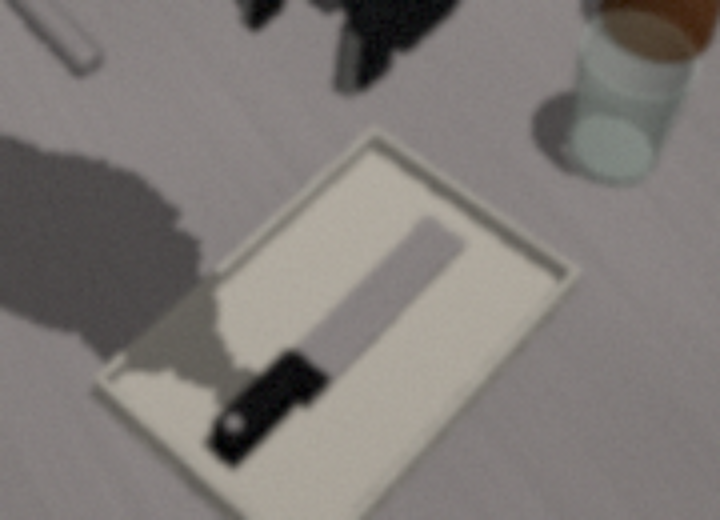

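Emit:
jog_arm(slide=[[0,0.021,0.008],[0,0.042,0.0161],[0,0.042,0.0161],[0,0.042,0.0161],[0,0.042,0.0161],[0,0.042,0.0161],[0,0.042,0.0161],[0,0.042,0.0161]], turn=[[0,0,0],[0,0,0],[0,0,0],[0,0,0],[0,0,0],[0,0,0],[0,0,0],[0,0,0]])

```text
t: 19.05
position: [0.404, -0.0595, 0.2712]
ee_rot: [-0.1, 0.701, 0.101, 0.699]
contact_force: [1.8, 0.1, 0.8]
grip_width: 0.0416
```

Emit:
jog_arm(slide=[[0,0.042,0.0161],[0,0.042,0.0161],[0,0.042,0.0161],[0,0.042,0.0161],[0,0.042,0.0161],[0,0.042,0.0161],[0,0.042,0.0161],[0,0.042,0.0161]], turn=[[0,0,0],[0,0,0],[0,0,0],[0,0,0],[0,0,0],[0,0,0],[0,0,0],[0,0,0]])

```text
t: 19.85
position: [0.4325, 0.2985, 0.2709]
ee_rot: [-0.102, 0.701, 0.101, 0.699]
contact_force: [1.3, 0.6, 0.1]
grip_width: 0.0419
```

Emit:
jog_arm(slide=[[0,0.042,0.0161],[0,0.02,0.008],[0.04,0,0],[0.04,0,0],[0.04,0,0],[0,0,0],[0,0,0]], turn=[[0,0,0],[0,0,0],[-8,0,0],[-8,0,0],[-5.4,0,0],[0,0,0],[0,0,0]])

```text
t: 20.55
position: [0.4383, 0.3626, 0.1518]
ee_rot: [-0.229, 0.67, 0.228, 0.668]
contact_force: [0.7, -0.2, 1.2]
grip_width: 0.0417
```

```bash
python3 - <<'E'
from h import *
p,d=viewer.read_camera('top');cv2.imwrite('pics/t8.png',cv2.resize(p[180:300,100:240],None,fx=4,fy=4))
p,d=viewer.read_camera('side');cv2.imwrite('pics/s8.png',cv2.resize(p[130:250,150:280],None,fx=4.5,fy=4.5))
plan(.4395,.362,.022,37.8-90)
E
```

```text
t 20.65 pos [0.4404 0.3639 0.1544] tool y yaw 127.75 xaxis [ 0.002  0.001 -1.   ] q [ 0.561  0.424 -0.253  0.891 -0.    -0.098] F [0.7 0.7 0.3] w 0.0416
world d [-0.0009 -0.0019 -0.1324] tool slide [ 0.1324 -0.0009 -0.0022] rows>= 2.6489348827040895
turn about world z -179.9 => tool x turn 179.9 or -0.1
```

View pics/s8.png

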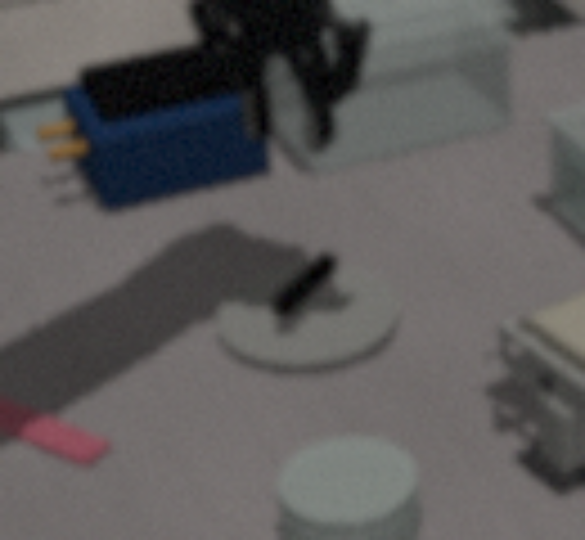

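View pics/t8.png

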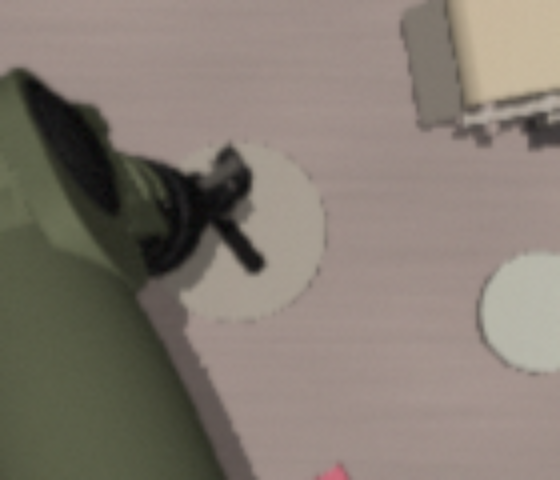

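Emit:
jog_arm(slide=[[0.04,0,0],[0.04,-0.001,-0.002],[0.03,0,0],[0.021,0,0],[0,0,0],[0,0,0]], turn=[[0,0,0],[0,0,0],[0,0,0],[0,0,0],[0,0,0],[0,0,0]])

```text
t: 21.25
position: [0.4398, 0.3621, 0.0235]
ee_rot: [-0.229, 0.668, 0.229, 0.67]
contact_force: [-0.2, 0.1, 1.0]
grip_width: 0.0417
```

Emit:
jog_arm(slide=[[0,0,0],[0,0,0],[0,0,0],[0,0,0],[0,0,0]], turn=[[0,0,0],[0,0,0],[0,0,0],[0,0,0],[0,0,0]], claw=255, newtons=80)

```text
t: 21.75
position: [0.4398, 0.3626, 0.024]
ee_rot: [-0.229, 0.668, 0.23, 0.67]
contact_force: [-1.2, 0.5, 7.1]
grip_width: 0.0123
```

```bash
python3 - <<'E'
from h import *
plan(.4395,.362,.022,37.8-90)
# better cover disc centre from initial cloud, z ~ .012 edge
d0=np.load('pics/top0.npy');p=cv2.imread('pics/top0.png');P=cloud('top',d0)
# rim circle: robust fit on rim
Z=P[...,2];U,V=np.meshgrid(np.arange(560),np.arange(420))
m=(U>290)&(U<355)&(V>130)&(V<200)&(Z>.234)&(Z<.246)
q=P[m][:,:2];c,r=cv2.minEnclosingCircle((q*1000).astype(np.float32));print('enclosing',c,r)
g=p[125:205,290:360]
cv2.imwrite('pics/c6.png',cv2.resize(g,None,fx=8,fy=8,interpolation=cv2.INTER_CUBIC))
h=np.array([w('top',150/5*1+120,240/5+180,.044),w('top',222/5+120,332/5+180,.044)]);print(h,h.mean(0))
E
```

```text
t 21.75 pos [0.4398 0.3626 0.024 ] tool y yaw 127.84 xaxis [ 0.003  0.003 -1.   ] q [ 0.56   0.576 -0.391  0.6    0.001 -0.101] F [-1.2  0.5  7.1] w 0.0123
world d [-0.0003 -0.0006 -0.002 ] tool slide [ 0.002  -0.0003 -0.0006] rows>= 0.04193231629701207
turn about world z 180.0 => tool x turn -180.0 or 0.0
enclosing (632.016357421875, -114.16717529296875) 62.48673629760742
[[0.4678526  0.38238854 0.044     ]
 [0.41335151 0.33799552 0.044     ]] [0.44060206 0.36019203 0.044     ]
```

View pics/c6.png

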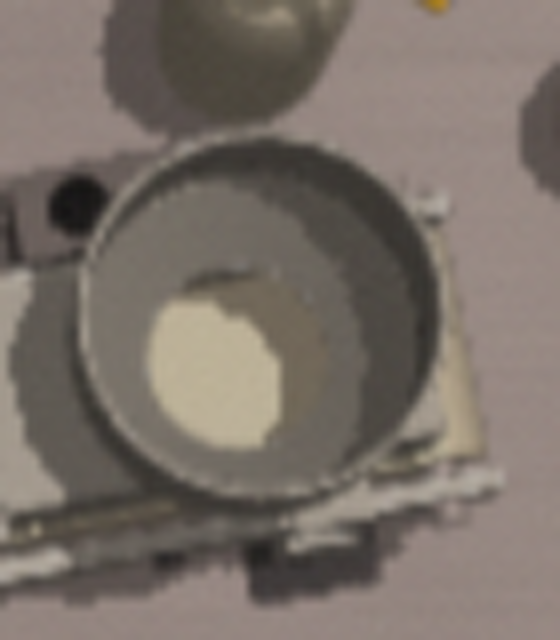

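```bash
python3 - <<'E'
from h import *
print('rim',w('top',322.5-.44,164.8-.44,.24),'disc',w('top',159-.4,238-.4,.011))
print('bar',w('top',120+186/5-.4,180+286/5-.4,.044))
E
```

```text
rim [ 0.63048536 -0.11316874  0.24      ] disc [0.4403928  0.36308469 0.011     ]
bar [0.44174673 0.36138203 0.044     ]
```

Emit:
jog_arm(slide=[[-0.01,0,0],[-0.03,0,0],[-0.045,0,0],[-0.045,0,0],[-0.045,0,0],[-0.045,0,0],[-0.045,0,0],[-0.045,0,0]], turn=[[0,0,0],[0,0,0],[0,0,0],[0,0,0],[0,0,0],[0,0,0],[0,0,0],[0,0,0]])

```text
t: 22.55
position: [0.4377, 0.3607, 0.3344]
ee_rot: [-0.229, 0.669, 0.229, 0.669]
contact_force: [1.3, 0.1, -3.0]
grip_width: 0.0121
```

```bash
python3 - <<'E'
from h import *
p,d=viewer.read_camera('side');cv2.imwrite('pics/s9.png',cv2.resize(p[0:200,120:350],None,fx=3,fy=3))
plan(.6318,-.1141,.33,None)
E
```

```text
t 22.6 pos [0.44   0.3622 0.3426] tool y yaw 127.83 xaxis [ 0.01   0.006 -1.   ] q [ 0.559  0.31   0.067  1.316 -0.    -0.101] F [2.1 0.4 3.2] w 0.0123
world d [ 0.1918 -0.4763 -0.0126] tool slide [ 0.0116 -0.4938 -0.1408] rows>= 10.272761081494842
```

View pics/s9.png

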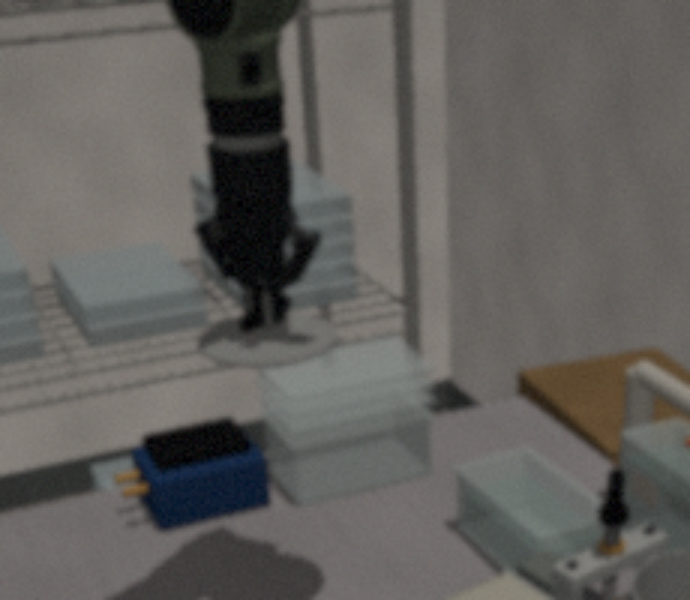

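Emit:
jog_arm(slide=[[0,-0.02,-0.0057],[0,-0.0413,-0.0118],[0,-0.0413,-0.0118],[0,-0.0413,-0.0118],[0,-0.0413,-0.0118],[0,-0.0413,-0.0118],[0,-0.0413,-0.0118],[0,-0.0413,-0.0118]], turn=[[0,0,0],[0,0,0],[0,0,0],[0,0,0],[0,0,0],[0,0,0],[0,0,0],[0,0,0]])

```text
t: 23.4
position: [0.5581, 0.0613, 0.3321]
ee_rot: [-0.229, 0.669, 0.229, 0.669]
contact_force: [1.1, 1.1, -3.2]
grip_width: 0.0121
```

Emit:
jog_arm(slide=[[0,-0.0413,-0.0118],[0,-0.0413,-0.0118],[0,-0.0413,-0.0118],[0,-0.0413,-0.0118],[0,-0.02,-0.005],[0,0,0],[0,0,0],[0,0,0]], turn=[[0,0,0],[0,0,0],[0,0,0],[0,0,0],[0,0,0],[0,0,0],[0,0,0],[0,0,0]])

```text
t: 24.2
position: [0.6301, -0.1143, 0.3319]
ee_rot: [-0.229, 0.669, 0.23, 0.669]
contact_force: [0.9, 0.7, -3.0]
grip_width: 0.0127
```

```bash
python3 - <<'E'
from h import *
p,d=viewer.read_camera('side');cv2.imwrite('pics/s10.png',cv2.resize(p[80:280,240:440],None,fx=3,fy=3))
p,d=viewer.read_camera('top');cv2.imwrite('pics/t10.png',cv2.resize(p[90:230,240:400],None,fx=4,fy=4))
plan(.6315,-.114,.275,None)
E
```

```text
t 24.3 pos [ 0.6303 -0.114   0.3321] tool y yaw 127.92 xaxis [ 0.  0. -1.] q [-0.294  0.469  0.276  1.378  0.    -0.956] F [-0.4 -1.  -2.6] w 0.0122
world d [ 0.0012  0.     -0.0571] tool slide [ 0.0571 -0.0007  0.0009] rows>= 1.1420748618478325
```

View pics/s10.png

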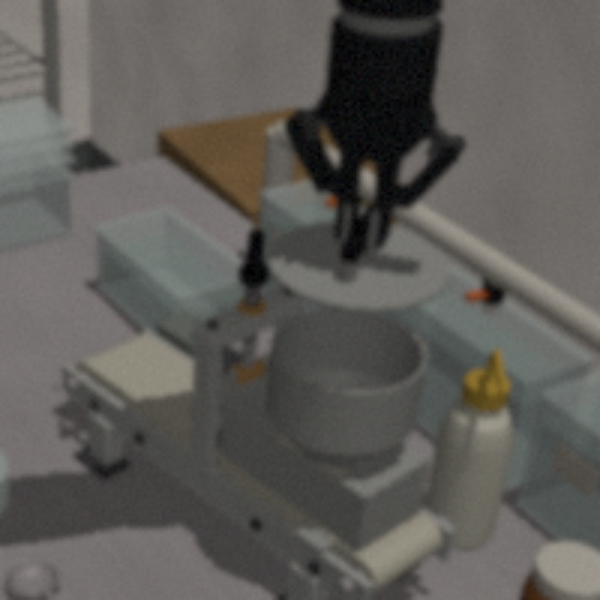

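View pics/t10.png

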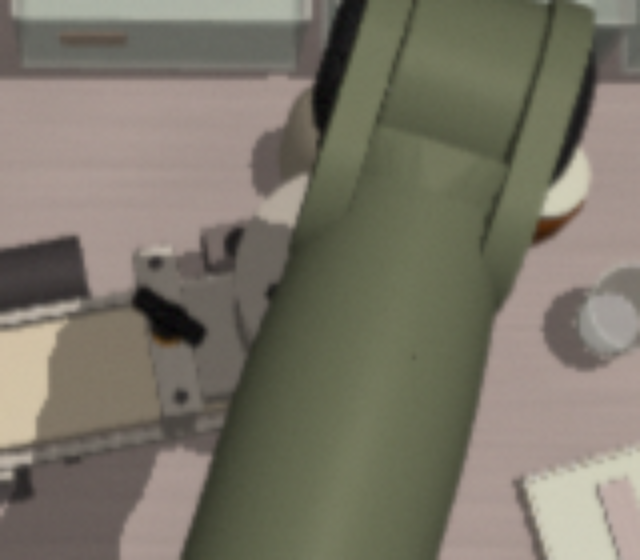

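```bash
python3 - <<'E'
from h import *
a=proj('side',[[.6303,-.114,.318],[.6315,-.114,.24]]);print((a-[240,80])*3)
E
```

```text
[[358.3699869  264.06534465]
 [349.00211706 349.76239268]]
```

Emit:
jog_arm(slide=[[0.02,-0.0007,0.0009],[0.02,0,0],[0.02,0,0],[0.004,0,0],[0.004,0,0],[0.004,0,0],[0,0,0],[0,0,0]], turn=[[0,0,0],[0,0,0],[0,0,0],[0,0,0],[0,0,0],[0,0,0],[0,0,0],[0,0,0]])

```text
t: 25.1
position: [0.6322, -0.1153, 0.2605]
ee_rot: [-0.229, 0.669, 0.229, 0.669]
contact_force: [-0.4, 0.3, -3.0]
grip_width: 0.0125
```

```bash
python3 - <<'E'
from h import *
p,d=viewer.read_camera('side');cv2.imwrite('pics/s11.png',cv2.resize(p[110:260,290:430],None,fx=4,fy=4,interpolation=cv2.INTER_CUBIC))
plan(.6315,-.114,.2555,None)
E
```

```text
t 25.15 pos [ 0.6322 -0.1154  0.2604] tool y yaw 127.83 xaxis [ 0.001 -0.    -1.   ] q [-0.295  0.487  0.127  1.21  -0.    -0.956] F [ 0.3 -0.2 -3.3] w 0.0121
world d [-0.0007  0.0014 -0.0049] tool slide [0.0049 0.0015 0.0003] rows>= 0.10358295943282944
```

View pics/s11.png

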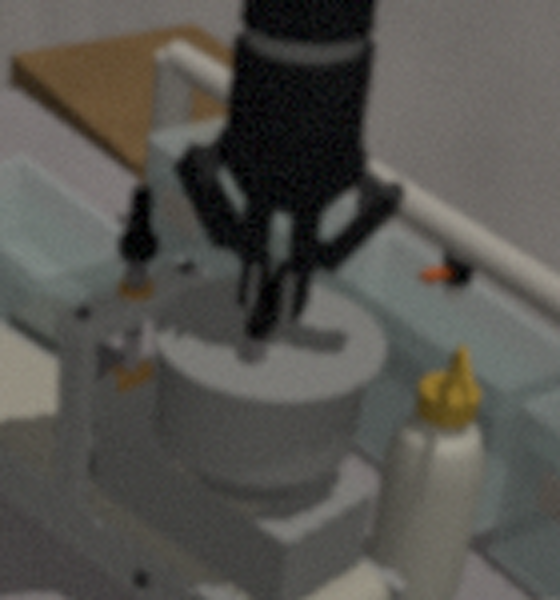

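Emit:
jog_arm(slide=[[0.002,0.0012,0],[0.002,0,0],[0.001,0,0],[0,0,0],[0,0,0]], turn=[[0,0,0],[0,0,0],[0,0,0],[0,0,0],[0,0,0]])

```text
t: 25.65
position: [0.6312, -0.1143, 0.256]
ee_rot: [-0.229, 0.669, 0.229, 0.669]
contact_force: [-2.4, 0.1, 5.7]
grip_width: 0.012
```

Contact came at TCP z 0.256, as expected for fully seated. I'll release and lift.

Emit:
jog_arm(slide=[[0,0,0],[0,0,0],[0,0,0],[0,0,0]], turn=[[0,0,0],[0,0,0],[0,0,0],[0,0,0]], claw=130)

```text
t: 26.05
position: [0.6311, -0.1144, 0.2545]
ee_rot: [-0.229, 0.669, 0.229, 0.669]
contact_force: [-0.0, -0.2, 0.1]
grip_width: 0.0422
```

Emit:
jog_arm(slide=[[-0.01,0,0],[-0.03,0,0],[-0.04,0,0],[-0.04,0,0],[0,0.04,0.011],[0,0.04,0.011],[0,0.04,0.011],[0,0.04,0.011]], turn=[[0,0,0],[0,0,0],[0,0,0],[0,0,0],[0,0,0],[0,0,0],[0,0,0],[0,0,0]])

```text
t: 26.85
position: [0.5671, 0.0403, 0.3756]
ee_rot: [-0.229, 0.669, 0.229, 0.669]
contact_force: [1.1, -0.7, -0.2]
grip_width: 0.0417
```

Emit:
jog_arm(slide=[[0,0.04,0.011],[0,0.04,0.011],[0,0.04,0.011],[0,0.04,0.011],[0,0.04,0.011],[0,0.04,0.011],[0,0,0],[0,0,0]], turn=[[0,0,0],[0,0,0],[0,0,0],[0,0,0],[0,0,0],[0,0,0],[0,0,0],[0,0,0]])

```text
t: 27.65
position: [0.4723, 0.2698, 0.3754]
ee_rot: [-0.23, 0.668, 0.23, 0.669]
contact_force: [0.5, 0.2, 0.4]
grip_width: 0.0417
```

```bash
python3 - <<'E'
from h import *
p,d=viewer.read_camera('side');cv2.imwrite('pics/s12.png',p)
q,e=viewer.read_camera('top');cv2.imwrite('pics/t12.png',q);cv2.imwrite('pics/t12c.png',cv2.resize(q[110:290,250:440],None,fx=3.2,fy=3.2,interpolation=cv2.INTER_CUBIC))
cv2.imwrite('pics/s12c.png',cv2.resize(p[140:280,280:420],None,fx=4,fy=4,interpolation=cv2.INTER_CUBIC))
P=cloud('top',e);U,V=np.meshgrid(np.arange(560),np.arange(420));Z=P[...,2]
m=(U>290)&(U<360)&(V>125)&(V<205)&(Z>.236)&(Z<.252);X=P[m]
c,r=cv2.minEnclosingCircle((X[:,:2]*1000).astype(np.float32));print(len(X),c,r)
A=np.c_[X[:,:2],np.ones(len(X))];k=np.linalg.lstsq(A,X[:,2],rcond=None)[0];print('tilt',k[:2],'z at centre',k@[.6315,-.114,1])
m=(U>290)&(U<360)&(V>125)&(V<205)&(Z>.262)&(Z<.29);X=P[m];print('handle',len(X),X.mean(0),np.median(X[:,2]),cv2.minAreaRect((X[:,:2]*1000).astype(np.float32)))
m=(U>225)&(U<0)
m=(U>270)&(U<296)&(V>150)&(V<190)&(Z>.281)&(Z<.31);X=P[m];c=X[:,:2].mean(0);_,_,v=np.linalg.svd(X[:,:2]-c);print('knob ang',np.degrees(np.arctan(v[0,1]/v[0,0])),c,np.median(X[:,2]))
print(monitor.state())
E
```

```text
1918 (632.4326782226562, -114.88628387451172) 69.15113830566406
tilt [ 0.00112614 -0.00091647] z at centre 0.24364035787207544
handle 172 [ 0.63046002 -0.11357506  0.27410458] 0.27428466813201413 ((630.7892456054688, -85.16218566894531), (62.653411865234375, 111.49292755126953), 0.06425417214632034)
knob ang 56.62789134965355 [ 0.60990787 -0.0065051 ] 0.2896575184840092
{'t': 27.75, 'joints': array([ 3.80698817e-01,  2.64736377e-01,  8.56787446e-02,  1.39125487e+00,
       -4.14669153e-04, -2.78841279e-01]), 'dq': array([-0.01884579,  0.00041331, -0.0044643 , -0.00306913,  0.00159615,
        0.00313479]), 'effort': array([ 8.12339969e-01, -4.28032923e+01,  2.79684269e+01,  1.98867865e-02,
        3.08202719e-02, -1.99198068e-03]), 'position': array([0.47305584, 0.26846807, 0.37505837]), 'ee_rot': array([-0.22911685,  0.66882731,  0.22884143,  0.6691839 ]), 'contact_force': array([ 0.46852028,  0.23594355, -0.02462727]), 'ft_torque': array([-0.01757587,  0.01056067, -0.03044262]), 'grip_width': 0.04199992649307524}
```

View pics/t12c.png

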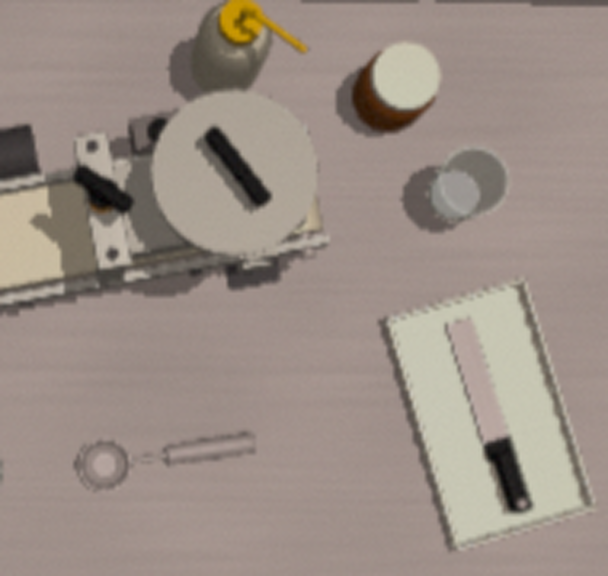

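View pics/s12.png

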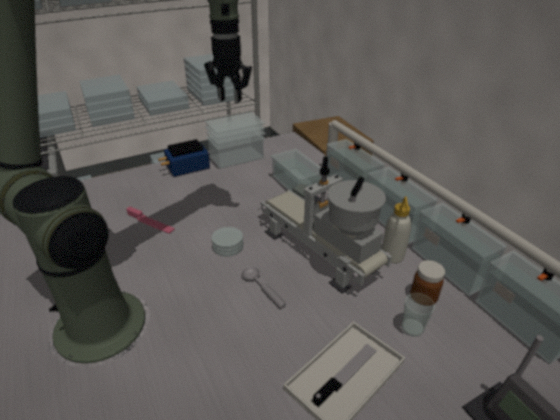

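View pics/s12c.png

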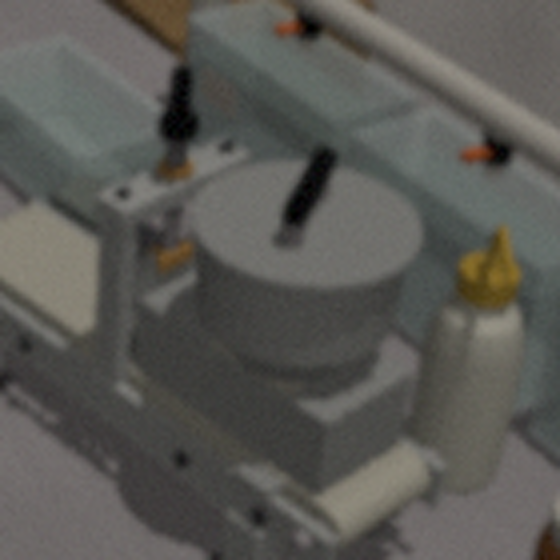

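```bash
python3 -c "
from station import close_job
print(close_job())"
```

```text
the job is handed in; nothing more can be done
None
```

The whole job is done and handed in, at about 28 s on the robot's clock. My checks found no failures; the interface gives no verdict.

- **Gate:** I turned the knob about 125° clockwise and let go, for an estimated 5.5 rad on the gate screw. That figure assumes the bar lies along the feeder's x axis at zero, which I did not check on its own. Drawing the gauge gave about 4 N of drag. At the end the bar still stood where I left it (56.6° against 56.1°), and the knob had dropped about 2.8 mm, which matches the turn.
- **Gauge:** I tugged it about 9 mm first to feel the drag, then drew it out along its own axis. It lies flat in the tray, clear of the walls and released, confirmed in both camera views.
- **Cover:** it is on the hopper rim. Its top measures z 243.6 mm against 244 expected, tilt is about 0.0015 rad, and its centre is within about 1 mm of the rim's.
- **Bystanders:** the ones I could see in the last pictures look unmoved. The arm is clear of everything.

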